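Lock the shaker's hold-down bar with a hairpin clip

ROBOT

A 6-joint arm with a two-finger parallel gripper is mounted at the origin on the work surface. World frame = base frame: x ahead of the robot, y to its left, z up, the work surface at z = 0. Lengths are in m, angles in degrees, forces in N, time in s.
With the tool pointing down it reaches from about 0.325 to 0.85 m from the base axis. Payload 15.5 kg.
Tool frame: the origin (TCP) lies at the very end of the fingers, on their centre line; the grasp point (between the pads) lies arm.grip_depth behind it (arm.grip_depth is the distance from the TCP to the grasp point, in m); z points along the fingers, y is the direction in which the jaws open and shut (so a half turn about z gives the same grasp; the last joint's range is limited). The gripper opens to 91 mm and grips with 3 to 60 N. Pads are 32 mm wide; open, the fingers measure 118 mm over their backs; the gripper's body (76 mm by 178 mm) begins 60 mm behind the grasp point.
Start: joints at [70.331, 28.281, 77.091, -0, 74.628, -5.472], TCP at [0.153, 0.606, 0.184] pointing down, gripper open.
Joint ranges: [-166.48, 166.48], [-47.26, 123.95], [12.59, 153.08], [-70.14, 250.14], [6.76, 159.57], [-176.63, 176.63]. Speed limits (degrees/s): [108.29, 108.29, 147.25, 172.46, 172.46, 172.46].

INTERFACE

Orientations are given as a 3x3 rotation matrix whose columns are the frame's x, y, z axes.
In Python, from rig import arm gives the robot as it stands. Calls block until the motion is done:
- arm.move_to(position, orientation): joint-space move of the TCP to a pose.
- arm.move_l(position, orientation=None, feed=0.15): straight line of the TCP; orientation=None keeps the orientation; feed is the mean speed in m/s.
- arm.move_joints(angles): joint-space move.
- arm.grip(opening): finger opening in m; the grip force is fixed at half the most; returns when the fingers have stopped.
- arm.sleep(seconds).
- arm.solve_ik(position, orientation): joint angles nearest the present ones, or None.
- arm.snapshot(name): name is "scene" or "top" or "wrist"; returns the picture (400x640x3 uint8, red, green, blue); there is no depth.
- arm.get_calibration(name): a dict with "intrinsics" (3x3 intrinsics, pixels), "k1" (the pictures are not rectified: a ray, as slopes to the right and down, at radius r is drawn at 1 + k1 r^2 times it, then the intrinsics apply), "cam_to_world" (4x4, takes a point from camera to world coordinates). Camera axes: x right, y down, z forward; pixel columns grow to the right and rows downward; lengths in m; the calibration is good to about 2 mm. A picture is of the moment at which its call begins: read the wrist's pose just before it. get_calibration takes no time and is no camera call; for the wrist camera it gives the pose at the moment of the call.
A pose or a line that the arm cannot do raises arm.Unreachable and nothing moves.
- arm.sign_off(): hands the job in, once; it reports no verdict.
Readings, each from a call of its own:
- arm.current_t(): time.
- arm.current_joint_positions(): joint angles.
- arm.current_dq(): joint speeds.
- arm.current_tau(): joint torques, N m.
- arm.current_ee_pos(): TCP position.
- arm.current_tool_rot(): TCP orientation.
- arm.current_force(): force on the tool from outside, world axes, zero at the start.
- arm.current_torque(): the same for the moment, N m.
- arm.current_width(): finger opening in m.
Only numpy, scipy, OpenCV 4.12 (cv2) and the standard library are available. Lean on these libraries where they do the work, as an engineer would, in place of code of your own. Each camera call takes 0.05 s, during which the arm holds its last target.

TASK

Gently fold the raised steel hold-down bar flat onto the tube rack on the shaker, so that its forked end lies round the post. Then take the hairpin clip by its red tab and push it level, legs first, onto the post's neck between the bar and the post's head until it snaps fully home; the tray is sprung and gives way under the push, but do not run it to its end stop and do not force the clip. Let go, leaving the bar shut, the clip lying flat on the post and the other things on the bench where they are.

Things in the scene. Friction and masses are not known exactly. Their poses are not given: they have to be found in the camera images.
- shaker: The bench shaker, a white box 260 x 200 x 45 mm fixed to the bench. Origin under its centre at bench level, x axis along its length from the post end (at -x, nearer the robot) to the hinge end, z up. It carries the tray, rack, post and bar.
- tray (a joint): The aluminium shaker tray that carries the tube rack, post and bar. It slides on the shaker along the shaker's +x (away from the post end). 0 = rest, where a return spring holds it; it yields to a push: 1.4 N starts it, then 0.35 N per mm more (damped, 60 N per m/s); end stop at 0.040 m. It returns to 0 when let go.
- bar (a joint): The steel hold-down bar (215 x 30 x 6 mm; fork 48 mm wide, slot 19 mm). 0 = shut, flat on the rack with the fork round the post; positive = raised, rad; starts 0.45 to 0.85. Hinge level, along the shaker's y, 100 mm above the bench at shaker x = +97 mm. Stiff hinge: stays where it is left; 2 to 4 N pressed on it moves it.
- bar_pad (a point): Centre of the top of the orange press pad (34 x 26 mm) on the bar, 127 mm from the hinge; when the bar is closed it is 106 mm above the bench, at shaker x = -30 mm.
- post_neck (a point): On the axis of the tray's upright steel post (shaker x = -100 mm at rest), 103 mm above the bench, level with the top of the shut bar; axes as the shaker's: the clip is pushed on along +x. From here up runs the neck, 12 mm thick, 12 mm high, under a head 17 mm wide, 13 mm high.
- ledge (a point): Centre of the top of the blue ledge in front of the post (robot's side), 46 mm (x) x 60 mm (y), 103 mm above the bench, level with the shut bar's top; 42 mm from the post's axis. The red tab of the clip ends up above it. Axes as the shaker's.
- clip: The hairpin spring clip, flat on the bench, red tab upright, about 75 g. Two legs of 5 mm brass-yellow wire (0 to 5 mm above the underside) point along its +x. Origin: the axis of the seat between the legs, at the underside; snapped on, it lies on the post's axis (1 mm deeper at most: a stop wire). Legs end 20 mm ahead of the origin in a mouth 21 mm wide.
- clip_throat (a point): The clip's throat, 8 mm ahead (+x) of the clip's origin, mid-wire: 7 mm wide between the legs; it springs open to pass the 12 mm neck under some 6 to 12 N of push, which falls off suddenly as the clip snaps in.
- clip_tab (a point): Middle of the clip's red grip tab, 18 mm above the underside, 41 mm behind (-x of) the clip's origin. The tab is 22 mm (x) x 16 mm (y) x 36 mm high, from the underside up: grip it across y. Axes as the clip's.
- amber_bottle: Bystander, leave alone: amber bottle, blue cap, 60 mm wide, 120 mm high. Origin under its centre.
- yellow_bucket: Bystander, leave alone: yellow open bucket with glass rods, 130 x 130 x 120 mm. Origin under its centre.
- foil_flask: Bystander, leave alone: glass flask with foil cap, 80 mm wide, 118 mm high. Origin under its centre.
- spare_bar: Bystander, leave alone: flat steel spare bar, 150 x 30 x 6 mm. Origin under its centre.
- petri_stack: Bystander, leave alone: stack of round dishes, 90 mm wide, 45 mm high. Origin under its centre.
- marker: Bystander, leave alone: black marker pen, 134 mm long, 14 mm thick, lying. Origin at the middle of the pen.
Mind the look-alikes: they are no part of the job. What is shaped like the clip but orange or pink is not meant.

How it is judged:
By the outcome, as a careful person would: the job done as asked, in the order asked, and still so for the second after the job is handed in, with the robot touching nothing.
It also fails if it takes over 72 s, if anything falls off the work surface, if the arm or the gripper's body presses on something with over 40 N, if the wrist force passes 120 N, or if a joint passes its speed limit or range.

## Working session

There is one attempt and no reset: what is moved stays moved. The work goes in short steps, each a Python script; the robot and the scene stay as the last script left them, time stands still between calls to the robot, and variables do not carry over. Pictures are saved under pics/ and viewed, and the job is handed in when it is done.

```bash
ls; mkdir -p pics; python3 - <<'E'
from rig import arm
import cv2
for n in ["scene","top","wrist"]:
    c=arm.get_calibration(n); im=arm.snapshot(n)
    cv2.imwrite(f"pics/{n}0.png",im[:,:,::-1]); print(n,c)
print(arm.grip_depth,arm.current_t(),arm.current_tool_rot(),arm.current_width(),arm.current_force())
E
```

```text
pics
scene {'intrinsics': array([[428.18440124,   0.        , 317.09569682],
       [  0.        , 428.18440124, 201.62911429],
       [  0.        ,   0.        ,   1.        ]]), 'k1': -0.06905673176529784, 'cam_to_world': array([[ 0.89060412,  0.32178205, -0.321373  ,  0.99211564],
       [ 0.45476544, -0.6356684 ,  0.62379009, -0.92505482],
       [-0.0035622 , -0.70169936, -0.71246425,  1.13820702],
       [ 0.        ,  0.        ,  0.        ,  1.        ]])}
top {'intrinsics': array([[380.2320163 ,   0.        , 327.52670608],
       [  0.        , 380.2320163 , 193.12363816],
       [  0.        ,   0.        ,   1.        ]]), 'k1': 0.01544036338429661, 'cam_to_world': array([[ 0.00771073, -0.98858569,  0.15046221,  0.36564263],
       [-0.99994225, -0.00649628,  0.00856132, -0.02585581],
       [-0.00748615, -0.15051954, -0.98857869,  1.12514957],
       [ 0.        ,  0.        ,  0.        ,  1.        ]])}
wrist {'intrinsics': array([[301.83779095,   0.        , 315.89927608],
       [  0.        , 301.83779095, 196.67122482],
       [  0.        ,   0.        ,   1.        ]]), 'k1': -0.041792821587312734, 'cam_to_world': array([[ 0.24567787,  0.94153617,  0.23054724,  0.08976205],
       [ 0.96935008, -0.23821684, -0.06010957,  0.6201019 ],
       [-0.0016751 ,  0.23824858, -0.97120276,  0.38429069],
       [ 0.        ,  0.        ,  0.        ,  1.        ]])}
0.0188 0.15 [[-9.69451046e-01  2.45284674e-01 -3.13354158e-04]
 [ 2.45284858e-01  9.69450649e-01 -8.81413767e-04]
 [ 8.75841031e-05 -9.31348529e-04 -9.99999562e-01]] 0.09086071336991287 [-0.50239693  0.86003826 -0.61655954]
```

View pics/scene0.png

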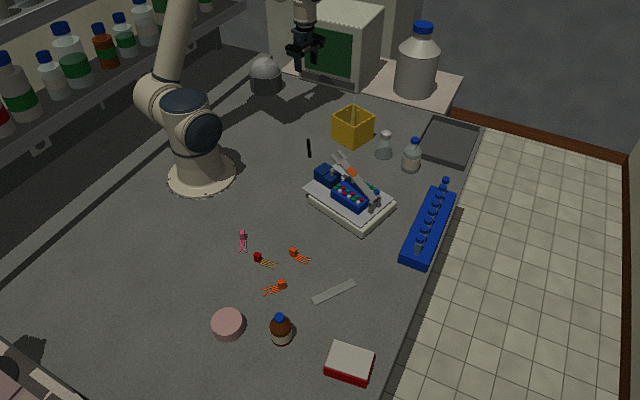

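View pics/top0.png

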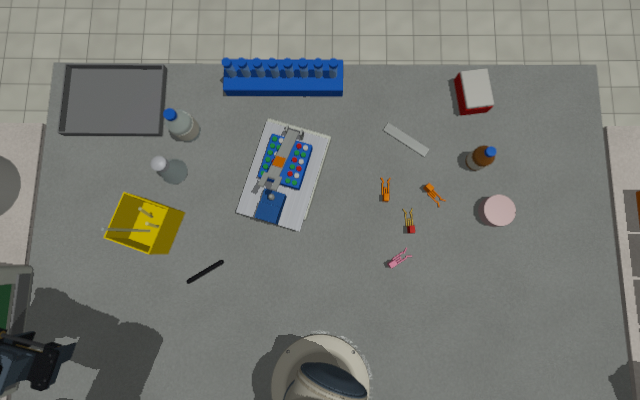

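View pics/wrist0.png

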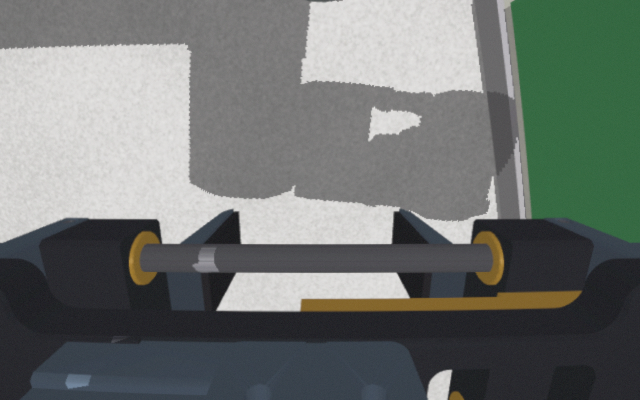

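```bash
cat > h.py <<'E'
import numpy as np,cv2
def ray(c,uv):
    K=c["intrinsics"];x=(uv[0]-K[0,2])/K[0,0];y=(uv[1]-K[1,2])/K[1,1]
    rd=np.hypot(x,y);r=rd
    for _ in range(20): r=rd/(1+c["k1"]*r*r)
    s=r/rd if rd>0 else 1
    T=c["cam_to_world"];d=T[:3,:3]@np.array([x*s,y*s,1]);return T[:3,3],d/np.linalg.norm(d)
def onz(c,uv,z):
    o,d=ray(c,uv);return o+d*(z-o[2])/d[2]
def proj(c,p):
    T=c["cam_to_world"];q=T[:3,:3].T@(np.asarray(p)-T[:3,3]);x,y=q[:2]/q[2];f=1+c["k1"]*(x*x+y*y)
    K=c["intrinsics"];return np.array([K[0,0]*x*f+K[0,2],K[1,1]*y*f+K[1,2]])
def tri(rays):
    A=np.zeros((3,3));b=np.zeros(3)
    for o,d in rays:
        P=np.eye(3)-np.outer(d,d);A+=P;b+=P@o
    p=np.linalg.solve(A,b);return p,[np.linalg.norm((np.eye(3)-np.outer(d,d))@(p-o)) for o,d in rays]
E
python3 - <<'E'
import cv2
t=cv2.imread("pics/top0.png")
a=cv2.resize(t[110:240,225:340],None,fx=4.6,fy=4.6,interpolation=cv2.INTER_CUBIC)
cv2.imwrite("pics/top0_shaker.png",a)
b=cv2.resize(t[170:275,370:450],None,fx=5.5,fy=5.5,interpolation=cv2.INTER_CUBIC)
cv2.imwrite("pics/top0_clip.png",b)
s=cv2.imread("pics/scene0.png")
cv2.imwrite("pics/scene0_shaker.png",cv2.resize(s[145:240,295:405],None,fx=6,fy=6,interpolation=cv2.INTER_CUBIC))
E
```

```text
(no output)
```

View pics/top0_shaker.png

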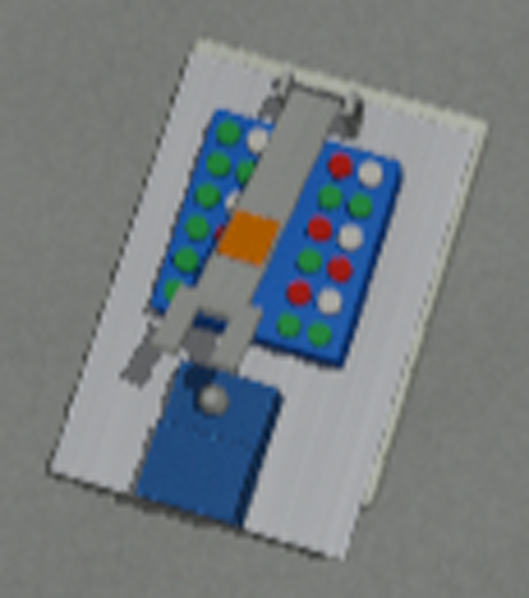

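View pics/top0_clip.png

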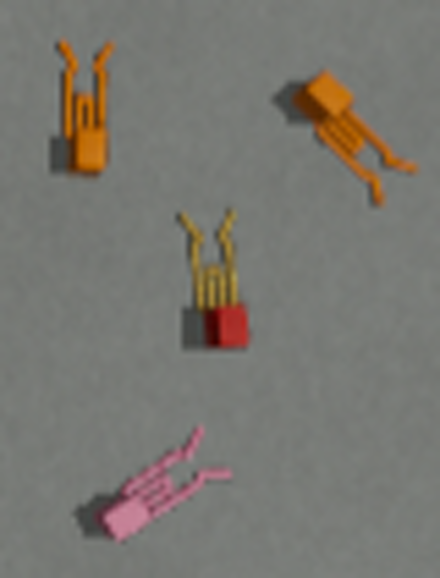

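View pics/scene0_shaker.png

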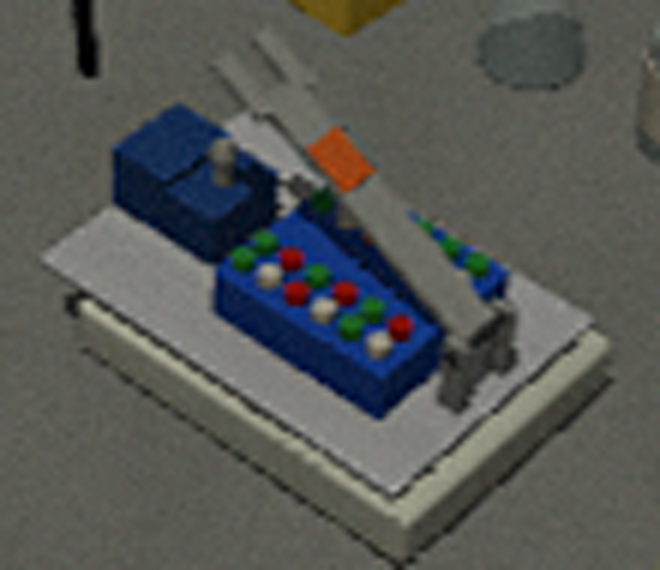

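```bash
python3 - <<'E'
from rig import arm
from h import *
c=arm.get_calibration("top");s=arm.get_calibration("scene")
tp=lambda u,v:(u/4.6+225,v/4.6+110)
sp=lambda u,v:(u/6+295,v/6+145)
post,e=tri([ray(c,tp(213,399)),ray(s,sp(223,150))]);print("post head",post,e)
pad,e=tri([ray(c,tp(248,237)),ray(s,sp(340,160))]);print("pad",pad,e)
for z in (0.0,.045,.05):
  print(z,[onz(c,tp(*p),z).round(4) for p in [(200,38),(487,124),(347,560),(47,473)]])
# post and hinge
print("post120",onz(c,tp(213,399),.124), onz(s,sp(223,150),.124))
cl=lambda u,v:(u/5.5+370,v/5.5+170)
print("tab top",onz(c,cl(233,327),.036)); m=[onz(c,cl(*p),.0025) for p in [(184,216),(232,212)]];print(m,np.mean(m,0))
d=np.mean(m,0)-onz(c,cl(233,327),.036);print(np.degrees(np.arctan2(d[1],d[0])),np.hypot(*d[:2]))
print(arm.current_joint_positions())
E
```

```text
post head [0.50819364 0.13326277 0.11976774] [np.float64(0.0003534579579084692), np.float64(0.0003534579579083015)]
pad [0.59350539 0.10881511 0.16523247] [np.float64(0.00016174571309174204), np.float64(0.00016174571309161102)]
0.0 [array([0.7694, 0.1679, 0.    ]), array([ 0.7109, -0.025 ,  0.    ]), array([0.4212, 0.0629, 0.    ]), array([0.4758, 0.2578, 0.    ])]
0.045 [array([0.7533, 0.1602, 0.045 ]), array([ 0.6971, -0.025 ,  0.045 ]), array([0.419 , 0.0593, 0.045 ]), array([0.4714, 0.2465, 0.045 ])]
0.05 [array([0.7515, 0.1593, 0.05  ]), array([ 0.6955, -0.025 ,  0.05  ]), array([0.4187, 0.0589, 0.05  ]), array([0.471 , 0.2452, 0.05  ])]
post120 [0.50730101 0.13238414 0.124     ] [0.51045331 0.12913635 0.124     ]
tab top [ 0.42831494 -0.25890615  0.036     ]
[array([ 0.48961887, -0.24133944,  0.0025    ]), array([ 0.49196829, -0.26715801,  0.0025    ])] [ 0.49079358 -0.25424873  0.0025    ]
4.26318744624817 0.06265199689498138
[ 7.03308262e+01  2.83088883e+01  7.71201722e+01 -9.52781185e-05
  7.46245373e+01 -5.47048219e+00]
```

```bash
cat >> h.py <<'E'
def R(yaw): # tool down, tool x opposite to direction yaw (deg)
    a=np.radians(yaw);x=np.array([-np.cos(a),-np.sin(a),0]);z=np.array([0,0,-1.]);return np.column_stack([x,np.cross(z,x),z])
E
python3 - <<'E'
from rig import arm
from h import *
import pickle
ss=np.array([np.cos(np.radians(-16.5)),np.sin(np.radians(-16.5)),0])
p=np.array([.508,.132,.27])-.06*ss
arm.move_to(p,R(-16.5));print(arm.current_t())
out=[]
for k in range(2):
    if k: arm.move_l(p+np.array([-ss[1],ss[0],0])*-.06+.04*ss, feed=.2)
    arm.sleep(.15)
    c=arm.get_calibration("wrist");im=arm.snapshot("wrist");cv2.imwrite(f"pics/w1_{k}.png",im[:,:,::-1]);out.append(c)
pickle.dump(out,open("w1.pkl","wb"));print(arm.current_t(),arm.current_force())
E
```

```text
2.1417
3.05 [ 0.13125297 -0.32391387  0.21417434]
```

View pics/w1_0.png

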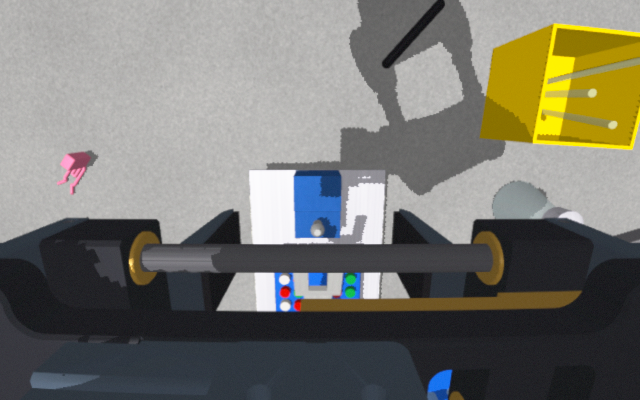

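View pics/w1_1.png

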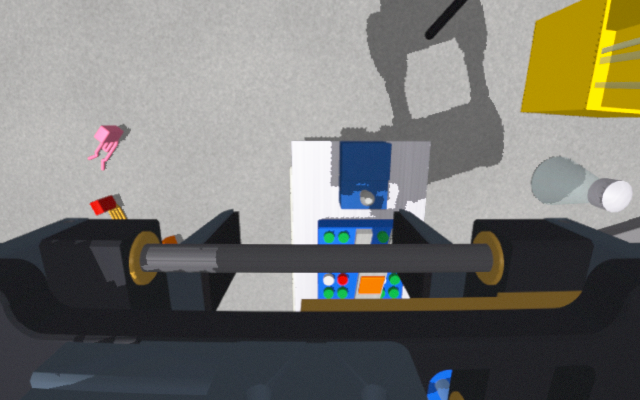

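```bash
python3 - <<'E'
import cv2
a=cv2.imread("pics/w1_0.png")[160:250,240:400];b=cv2.imread("pics/w1_1.png")[130:220,285:445]
cv2.imwrite("pics/w1z.png",cv2.resize(cv2.vconcat([a,b]),None,fx=3.3,fy=3.3,interpolation=cv2.INTER_CUBIC))
cv2.imwrite("pics/w1z.png",cv2.resize(cv2.vconcat([a,b]),(533,600),interpolation=cv2.INTER_CUBIC))
E
```

```text
(no output)
```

View pics/w1z.png

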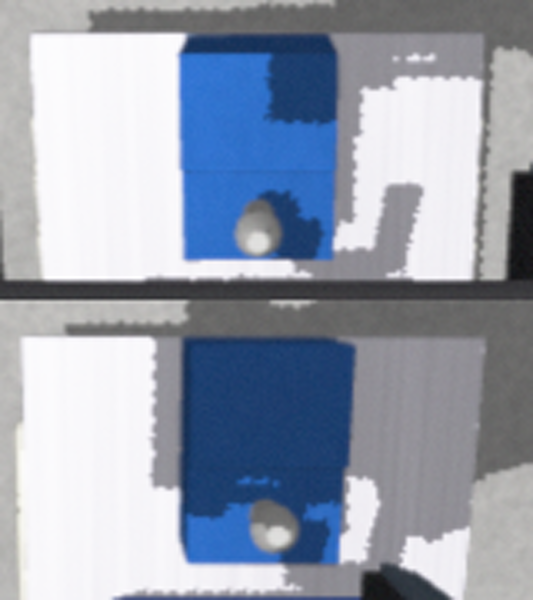

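```bash
python3 - <<'E'
from h import *
import pickle
c0,c1=pickle.load(open("w1.pkl","rb"));f=533/160
p0=lambda u,v:(u/f+240-.35,v/f+160-.35)
p1=lambda u,v:(u/f+285-.35,(v-300)/f+130-.35)
print("head",tri([ray(c0,p0(258,243)),ray(c1,p1(280,536))]))
A=[onz(c0,p0(*q),.103) for q in [(181,52),(335,52),(184,171),(335,171),(184,259),(334,259)]]
for a in A: print(a.round(4))
print(np.hypot(*(A[1]-A[0])[:2]),np.hypot(*(A[2]-A[0])[:2]),np.hypot(*(A[4]-A[2])[:2]))
d=(A[4]+A[5]-A[0]-A[1]);print("yaw",np.degrees(np.arctan2(d[1],d[0])))
d=A[1]-A[0];print("edge y",np.degrees(np.arctan2(d[1],d[0]))-90)
L=np.mean(A[:4],0);print("ledge",L)
for z in (.05,.055):
  T0=[onz(c0,p0(*q),z) for q in [(32,34),(484,34)]];T1=[onz(c1,p1(*q),z) for q in [(23,338),(485,338)]]
  for T in (T0,T1):
    d=T[1]-T[0];print("tray edge",T,np.linalg.norm(d),np.degrees(np.arctan2(d[1],d[0]))-90)
B=[onz(c1,p1(*q),.103) for q in [(186,345),(355,345)]];print(B,np.linalg.norm(B[1]-B[0]))
E
```

```text
head (array([0.51039066, 0.13150208, 0.13094067]), [np.float64(0.00013014994890248995), np.float64(0.00013014994890238026)])
[0.4403 0.1224 0.103 ]
[0.4565 0.1771 0.103 ]
[0.4844 0.1098 0.103 ]
[0.5007 0.165  0.103 ]
[0.5185 0.0991 0.103 ]
[0.5351 0.1551 0.103 ]
0.057028718764169296 0.04590678849761133 0.03575992435885041
yaw -16.14171069470307
edge y -16.462803469470458
ledge [0.47047372 0.14358288 0.103     ]
tray edge [array([0.42261359, 0.05797488, 0.05      ]), array([0.47675835, 0.24119781, 0.05      ])] 0.19105574036538284 -16.4630969640791
tray edge [array([0.42266434, 0.05842772, 0.05      ]), array([0.47660055, 0.24236189, 0.05      ])] 0.19167914191583033 -16.34306266935596
tray edge [array([0.42219782, 0.05926389, 0.055     ]), array([0.47569918, 0.24030956, 0.055     ])] 0.1887854065271085 -16.463096964079114
tray edge [array([0.42249931, 0.05889377, 0.055     ]), array([0.47579477, 0.24064286, 0.055     ])] 0.18940205356138148 -16.343062669355945
[array([0.44001392, 0.11913222, 0.103     ]), array([0.45725548, 0.17796039, 0.103     ])] 0.061302726150308795
```

```bash
cat >> h.py <<'E'
YAW=-16.4
e=np.array([np.cos(np.radians(YAW)),np.sin(np.radians(YAW)),0.]);n=np.array([-e[1],e[0],0])
POST=np.array([.5105,.1316,0.])
Z=np.array([0,0,1.])
E
python3 - <<'E'
from rig import arm
from h import *
arm.grip(0.0)
P=POST+.072*e
arm.move_to(P+.215*Z,R(YAW));arm.sleep(.2)
f0=arm.current_force();print(arm.current_t(),f0)
z=.19
arm.move_l(P+z*Z,feed=.1)
while z>.1125:
    z-=.010 if z>.125 else .004
    arm.move_l(P+z*Z,feed=.06 if z>.125 else .03)
    f=arm.current_force()-f0;print(round(z,4),f.round(2),arm.current_ee_pos()[2].round(4))
    if f[2]>12: break
print(arm.current_t())
E
```

```text
5.1833 [-0.31777643 -0.85418501 -0.71034465]
0.18 [0.07 0.39 0.54] 0.1798
0.17 [0.58 1.04 0.58] 0.1695
0.16 [1.06 0.75 0.5 ] 0.1595
0.15 [-0.71  0.49  0.74] 0.1495
0.14 [0.21 0.77 1.15] 0.1395
0.13 [1.05 0.42 1.27] 0.1295
0.12 [-0.27  0.79  1.98] 0.1198
0.116 [0.52 0.75 0.85] 0.1158
0.112 [0.57 0.43 0.1 ] 0.1118
8.5333
```

```bash
python3 - <<'E'
from rig import arm
from h import *
f0=np.array([-.318,-.854,-.71]);P=POST+.072*e
z=.112
while z>.1041:
    z-=.0015
    arm.move_l(P+z*Z,feed=.015)
    f=arm.current_force()-f0;print(round(z,4),f.round(2),arm.current_ee_pos()[2].round(4))
    if f[2]>6: break
im=arm.snapshot("top");cv2.imwrite("pics/top1.png",im[:,:,::-1][80:260,200:440])
im=arm.snapshot("scene");cv2.imwrite("pics/scene1z.png",cv2.resize(im[145:240,295:405,::-1],None,fx=6,fy=6,interpolation=cv2.INTER_CUBIC))
print(arm.current_t())
E
```

```text
0.1105 [0.06 0.78 0.25] 0.1105
0.109 [ 0.41 -0.31  0.19] 0.1089
0.1075 [0.3  1.64 0.78] 0.1074
0.106 [1.18 1.   0.41] 0.1059
0.1045 [0.44 0.48 0.65] 0.1044
0.103 [0.24 1.25 1.26] 0.1029
10.1333
```

View pics/scene1z.png

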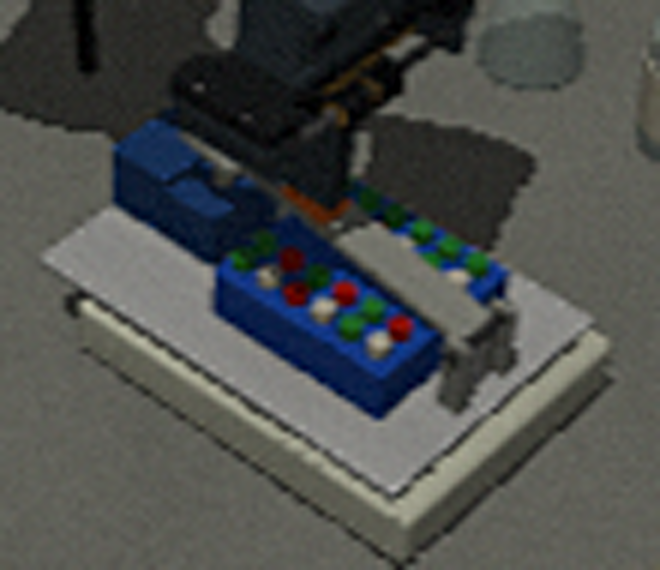

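```bash
python3 - <<'E'
from rig import arm
from h import *
f0=np.array([-.318,-.854,-.71]);P=POST+.072*e
print(arm.current_ee_pos(),P,arm.current_width(),(arm.current_force()-f0).round(2),arm.current_tool_rot().round(3).tolist())
c=arm.get_calibration("wrist")
im=arm.snapshot("wrist");cv2.imwrite("pics/w2.png",im[:,:,::-1])
im=arm.snapshot("top");cv2.imwrite("pics/top1z.png",cv2.resize(im[110:240,225:340,::-1],None,fx=4.6,fy=4.6,interpolation=cv2.INTER_CUBIC))
E
```

```text
[0.57958647 0.11124637 0.10297101] [0.57957061 0.11127142 0.        ] 0.00035767301165277757 [0.42 0.48 0.59] [[-0.959, 0.282, 0.0], [0.282, 0.959, -0.0], [-0.0, -0.0, -1.0]]
```

View pics/w2.png

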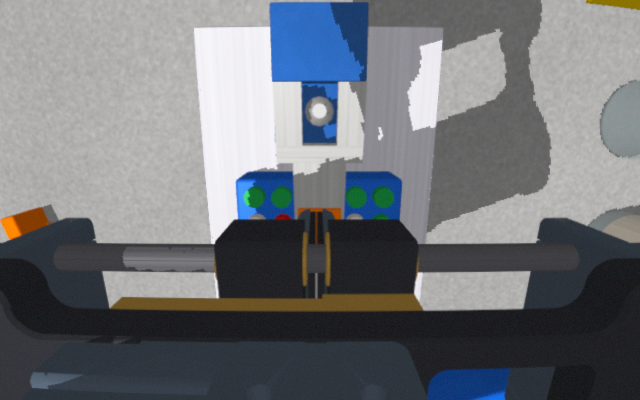

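View pics/top1z.png

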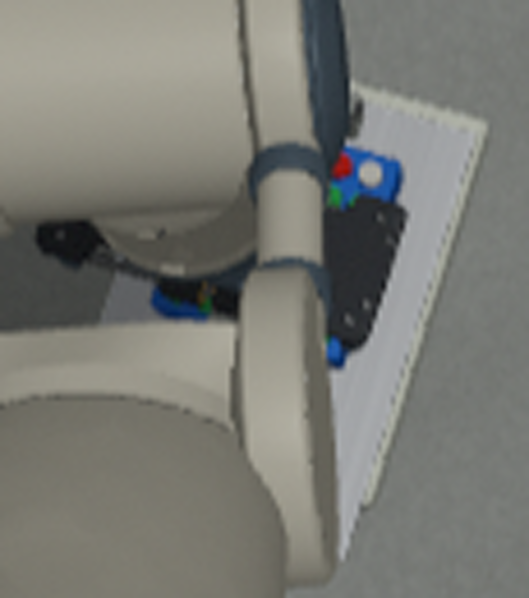

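```bash
python3 - <<'E'
from rig import arm
from h import *
f0=np.array([-.318,-.854,-.71]);P=POST+.072*e
c=arm.get_calibration("wrist")
for z in (.103,.110,.118):
  a=[onz(c,q,z) for q in [(275,120),(363,120)]];b=[onz(c,q,z) for q in [(302,120),(338,120)]];print(z,np.linalg.norm(a[0]-a[1]),np.linalg.norm(b[0]-b[1]), (np.mean(a,0)-POST)@n)
z=.103
while z>.0955:
    z-=.001
    arm.move_l(P+z*Z,feed=.015)
    f=np.mean([arm.current_force()-f0 for _ in range(3)],0);print(round(z,4),f.round(2),arm.current_ee_pos()[2].round(4))
    if f[2]>5: break
im=arm.snapshot("wrist");cv2.imwrite("pics/w3.png",im[:,:,::-1])
print(arm.current_t())
E
```

```text
0.103 0.056959898189980665 0.023285432038965798 0.0002672407640183633
0.11 0.05497507087062099 0.022474026767490763 0.00020133333955465847
0.118 0.052706696791352786 0.021546706457233562 0.00012601056873893208
0.102 [-0.14  0.79  0.68] 0.1019
0.101 [0.23 1.14 0.24] 0.1009
0.1 [-0.11  1.67  1.25] 0.0999
0.099 [-0.01  1.87  1.  ] 0.099
0.098 [0.27 1.89 0.6 ] 0.0979
0.097 [1.17 0.82 0.98] 0.0969
0.096 [-0.01  0.44  0.63] 0.0959
0.095 [-0.27  0.41  0.36] 0.0949
12.2833
```

View pics/w3.png

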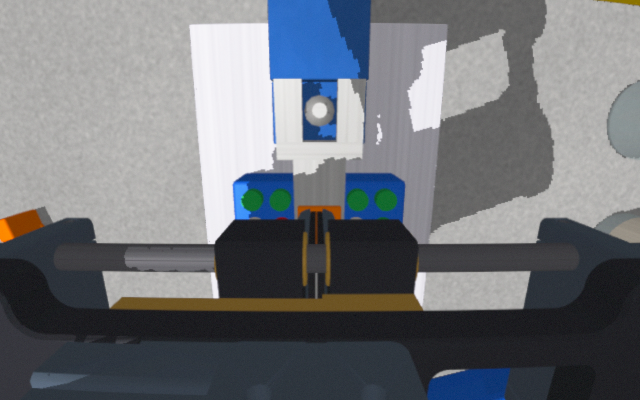

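```bash
python3 - <<'E'
from rig import arm
from h import *
im=arm.snapshot("scene");cv2.imwrite("pics/scene2z.png",cv2.resize(im[125:240,285:405,::-1],None,fx=5,fy=5,interpolation=cv2.INTER_CUBIC))
c=arm.get_calibration("scene")
f=lambda p:((proj(c,p)-[285,125]+.5)*5).round(0)
print("tcp",f(arm.current_ee_pos()),"pad shut",f(POST+.07*e+.106*Z),"fork tip shut",[f(POST+(.197-.215)*e+s*.024*n+.103*Z) for s in (-1,1)],"tip at .13",[f(POST+(.197-.215)*e+s*.024*n+.133*Z) for s in (-1,1)])
E
```

```text
tcp [314. 302.] pad shut [313. 289.] fork tip shut [array([199., 252.]), array([243., 220.])] tip at .13 [array([199., 221.]), array([244., 189.])]
```

View pics/scene2z.png

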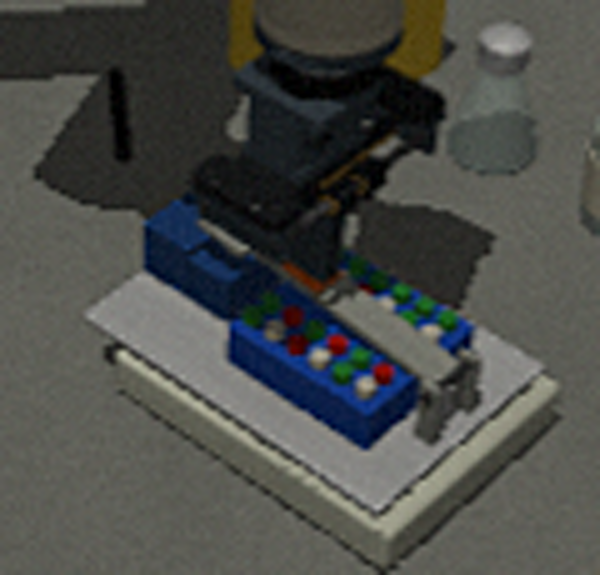

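```bash
python3 - <<'E'
from rig import arm
from h import *
a=cv2.imread("pics/w3.png")[70:310,200:440]
cv2.imwrite("pics/w3z.png",cv2.resize(a,(600,600),interpolation=cv2.INTER_CUBIC))
c=arm.get_calibration("wrist");print(proj(c,arm.current_ee_pos()), c["cam_to_world"][:3,3])
for r in (.127,):
  for th in (0,.1,.14,.2):
    for s in(-.017,.017):
      p=POST+.197*e+.1*Z-e*((r+s)*np.cos(th)-.006*np.sin(th))+Z*((r+s)*np.sin(th)+.006*np.cos(th));print(th,s,proj(c,p).round(1),p[2].round(4))
E
```

```text
[318.40283814 218.50959413] [0.51677237 0.12806258 0.2958595 ]
0 -0.017 [318.5 244.7] 0.106
0 0.017 [318.6 195.8] 0.106
0.1 -0.017 [318.7 253.1] 0.117
0.1 0.017 [318.8 203.5] 0.1203
0.14 -0.017 [318.7 257.1] 0.1213
0.14 0.017 [318.9 207.6] 0.126
0.2 -0.017 [318.8 263.9] 0.1277
0.2 0.017 [319.  214.8] 0.1345
```

View pics/w3z.png

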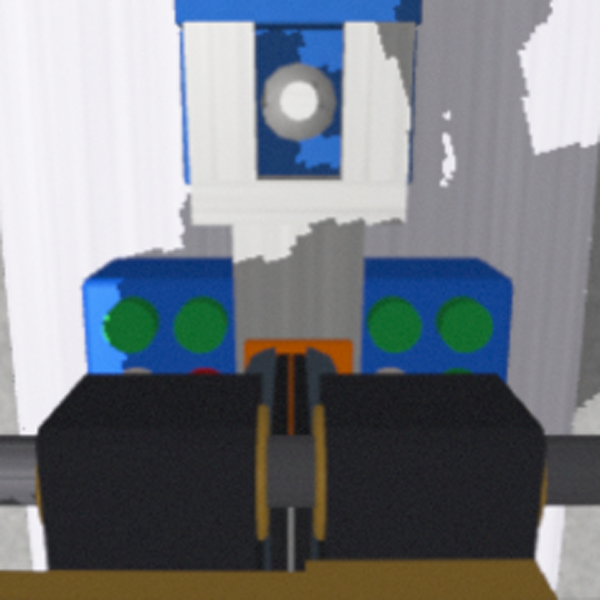

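```bash
python3 - <<'E'
from rig import arm
from h import *
f0=np.array([-.318,-.854,-.71]);P=POST+.072*e
for z in (.100,.105,.115,.125,.135,.15):
    arm.move_l(P+z*Z,feed=.05)
    f=np.mean([arm.current_force()-f0 for _ in range(3)],0);print(z,f.round(2))
    im=arm.snapshot("wrist");cv2.imwrite(f"pics/w4_{int(z*1000)}.png",im[:,:,::-1])
im=arm.snapshot("scene");cv2.imwrite("pics/scene3z.png",cv2.resize(im[125:240,285:405,::-1],None,fx=5,fy=5,interpolation=cv2.INTER_CUBIC))
a=cv2.hconcat([cv2.imread(f"pics/w4_{k}.png")[60:280,200:440] for k in (115,150)])
cv2.imwrite("pics/w4.png",cv2.resize(a,(800,367),interpolation=cv2.INTER_CUBIC));print(arm.current_t())
E
```

```text
0.1 [0.02 1.1  0.96]
0.105 [0.24 0.66 1.14]
0.115 [-0.99  1.22 -0.26]
0.125 [ 0.39  1.64 -0.28]
0.135 [0.57 1.47 0.53]
0.15 [1.44 2.19 0.46]
14.6833
```

View pics/w4.png

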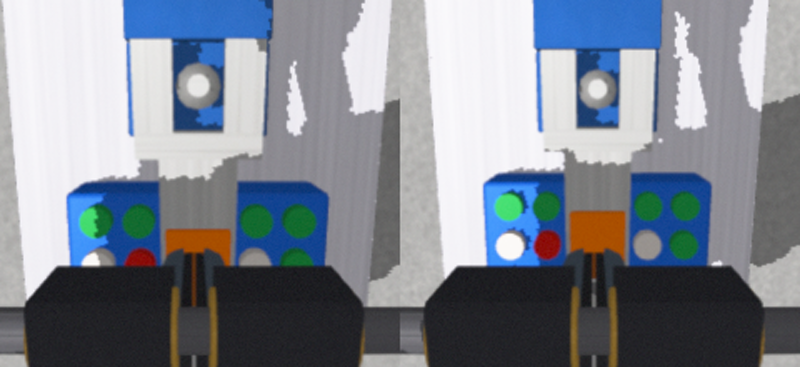

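View pics/scene3z.png

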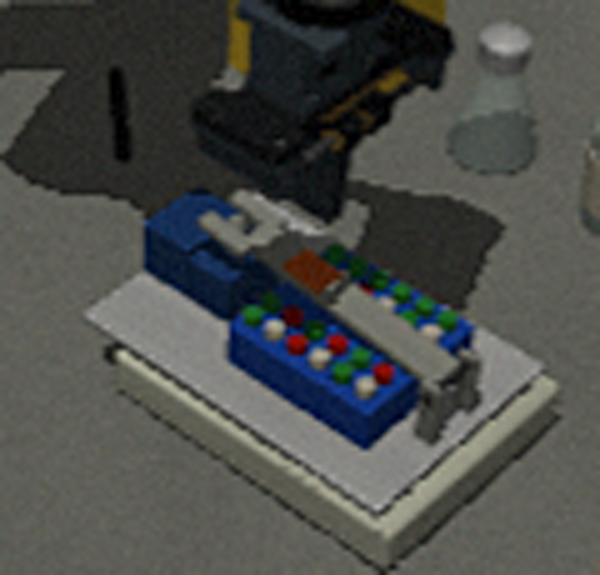

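```bash
python3 - <<'E'
from rig import arm
from h import *
c=arm.get_calibration("scene")
f=lambda p:((proj(c,p)-[285,125]+.5)*5).round(0)
t=arm.current_ee_pos();print(t)
for dz in (0,.0188,.03):
  print("tcp",dz,[f(t+dz*Z+s*.016*e+q*.0135*n) for s in(-1,1) for q in (-1,1)])
for th in (0,.05,.1,.15):
  g=lambda r,w,h=.003:POST+.197*e+.1*Z-e*(r*np.cos(th)-h*np.sin(th))+Z*(r*np.sin(th)+h*np.cos(th))+w*n
  print(th,"tips",f(g(.215,-.024)),f(g(.215,.024)),"pad c",f(g(.127,0,.006)),"pad corners",[f(g(.127+a,b,.006)) for a in(-.017,.017) for b in (-.013,.013)])
E
python3 -c "
import cv2;a=cv2.imread('pics/scene3z.png')[180:320,150:380];cv2.imwrite('pics/s3zz.png',cv2.resize(a,None,fx=3.4,fy=3.4))"
```

```text
[0.5794752  0.11126219 0.14990794]
tcp 0 [array([288., 243.]), array([313., 224.]), array([323., 264.]), array([348., 245.])]
tcp 0.0188 [array([289., 223.]), array([314., 204.]), array([324., 244.]), array([350., 225.])]
tcp 0.03 [array([289., 210.]), array([315., 192.]), array([325., 231.]), array([351., 212.])]
0 tips [199. 252.] [243. 220.] pad c [313. 289.] pad corners [array([319., 310.]), array([343., 291.]), array([283., 287.]), array([307., 269.])]
0.05 tips [199. 241.] [244. 209.] pad c [314. 283.] pad corners [array([320., 304.]), array([344., 286.]), array([284., 280.]), array([308., 262.])]
0.1 tips [200. 231.] [245. 199.] pad c [315. 277.] pad corners [array([321., 299.]), array([345., 281.]), array([285., 273.]), array([309., 255.])]
0.15 tips [202. 220.] [247. 189.] pad c [317. 271.] pad corners [array([323., 294.]), array([347., 276.]), array([286., 266.]), array([311., 248.])]
```

View pics/s3zz.png

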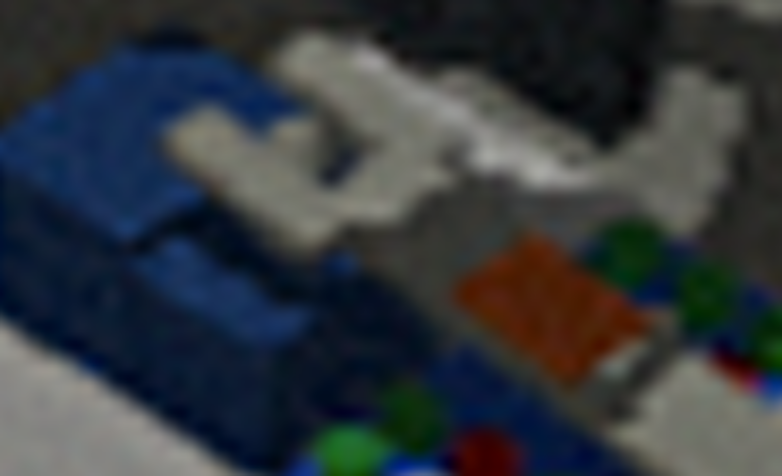

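```bash
python3 - <<'E'
from rig import arm
from h import *
c=arm.get_calibration("wrist");t=arm.current_ee_pos();Rt=arm.current_tool_rot()
for d in (0,.01,.02,.03):
  print(d,"open",[proj(c,t+Rt@[x,y,-d]).round(0) for x in(.016,-.016) for y in(-.0455,.0455)],"closed",[proj(c,t+Rt@[x,y,-d]).round(0) for x in(.016,-.016) for y in(-.0135,.0135)])
a=cv2.hconcat([cv2.imread("pics/w4_150.png")[190:330,200:440],cv2.imread("pics/w1_1.png")[190:330,180:460]])
cv2.imwrite("pics/w4c.png",cv2.resize(a,None,fx=1.53,fy=1.53))
cv2.imwrite("pics/w4d.png",cv2.resize(cv2.imread("pics/w4_150.png")[190:330,240:400],(800,700),interpolation=cv2.INTER_CUBIC)[:600])
E
```

```text
0 open [array([252., 196.]), array([385., 196.]), array([254., 240.]), array([382., 240.])] closed [array([299., 196.]), array([338., 196.]), array([299., 240.]), array([337., 240.])]
0.01 open [array([249., 200.]), array([388., 200.]), array([252., 245.]), array([385., 245.])] closed [array([298., 200.]), array([339., 200.]), array([299., 246.]), array([338., 246.])]
0.02 open [array([246., 204.]), array([392., 204.]), array([248., 252.]), array([389., 251.])] closed [array([297., 204.]), array([340., 204.]), array([298., 252.]), array([339., 252.])]
0.03 open [array([242., 208.]), array([396., 208.]), array([245., 258.]), array([393., 258.])] closed [array([296., 208.]), array([342., 208.]), array([297., 258.]), array([341., 258.])]
```

View pics/w4d.png

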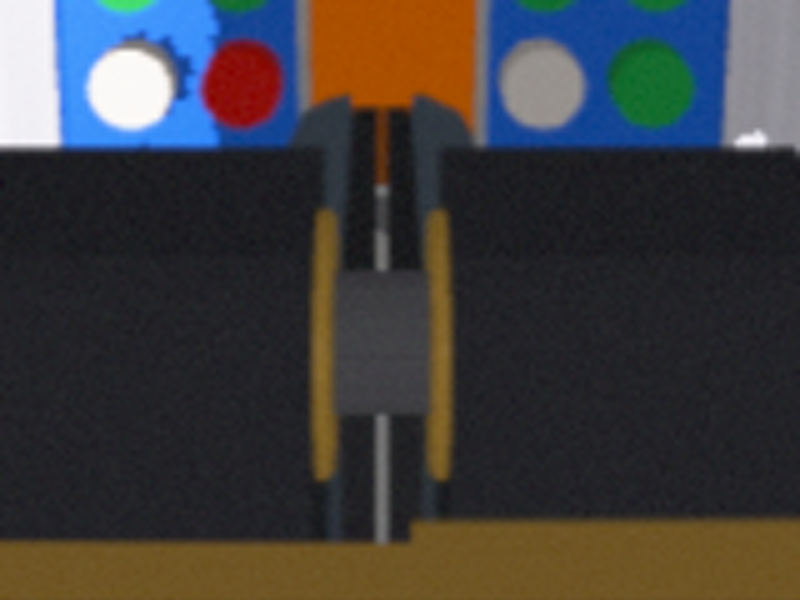

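```bash
python3 - <<'E'
from rig import arm
from h import *
P=POST+.072*e
f0=np.mean([arm.current_force() for _ in range(5)],0);print(f0)
arm.move_l(P+.1*Z,feed=.1)
z=.097
while z>.071:
    z-=.0025 if z>.086 else .001
    arm.move_l(P+z*Z,feed=.03)
    f=np.mean([arm.current_force()-f0 for _ in range(3)],0);print(round(z,4),f.round(2))
    if f[2]>5: break
im=arm.snapshot("wrist");cv2.imwrite("pics/w5.png",im[:,:,::-1][:340])
im=arm.snapshot("scene");cv2.imwrite("pics/scene5z.png",cv2.resize(im[125:240,285:405,::-1],None,fx=5,fy=5,interpolation=cv2.INTER_CUBIC))
print(arm.current_t())
E
```

```text
[-0.37612364 -0.41736526  0.07593225]
0.0945 [ 0.06  0.84 -0.25]
0.092 [-0.47  0.19 -0.1 ]
0.0895 [ 0.6   0.25 -0.41]
0.087 [0.62 0.75 0.82]
0.0845 [ 0.66 -0.03  0.21]
0.0835 [ 0.14  0.46 -0.3 ]
0.0825 [ 1.55  0.72 -0.9 ]
0.0815 [-0.16 -0.09 -0.54]
0.0805 [ 0.08  0.85 -0.94]
0.0795 [0.15 0.51 0.52]
0.0785 [-0.28 -0.77  0.27]
0.0775 [ 0.46  0.22 -0.25]
0.0765 [ 0.66  0.29 -0.67]
0.0755 [-1.68 -0.91 10.47]
19.0167
```

View pics/w5.png

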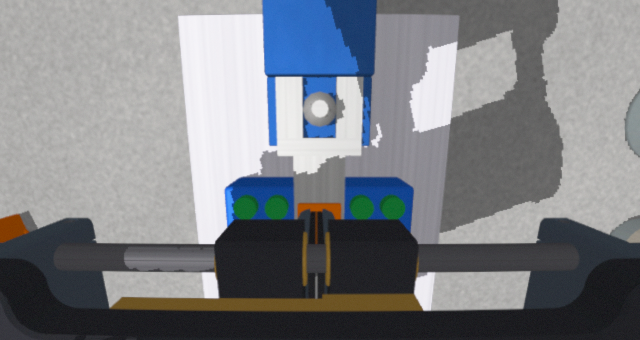

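View pics/scene5z.png

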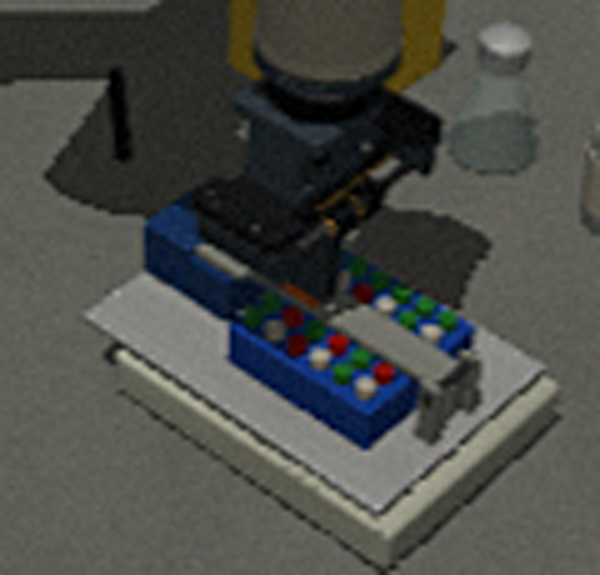

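```bash
echo 'D=.030' >> h.py; python3 - <<'E'
from rig import arm
from h import *
import pickle
P=POST+.072*e
arm.move_l(P+.16*Z,feed=.2)
q=np.array([.51,-.257,.10])
arm.move_to(q,R(4.3));arm.grip(.05);arm.sleep(.1)
c=arm.get_calibration("wrist");im=arm.snapshot("wrist");cv2.imwrite("pics/w6.png",im[:,:,::-1]);pickle.dump(c,open("w6.pkl","wb"))
im=arm.snapshot("scene");cv2.imwrite("pics/scene6.png",im[:,:,::-1])
cv2.imwrite("pics/scene6s.png",cv2.resize(im[125:240,285:405,::-1],None,fx=5,fy=5,interpolation=cv2.INTER_CUBIC))
im=arm.snapshot("top");cv2.imwrite("pics/top6.png",im[:,:,::-1])
print(arm.current_t(),arm.current_force())
E
```

```text
22.1333 [ 0.46926243 -0.6302867  -0.4016533 ]
```

View pics/w6.png

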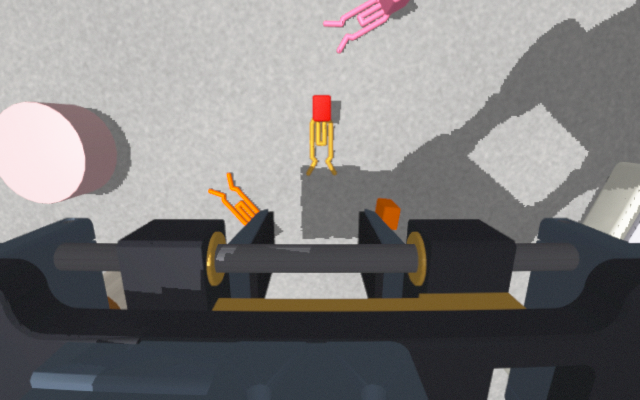

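View pics/scene6s.png

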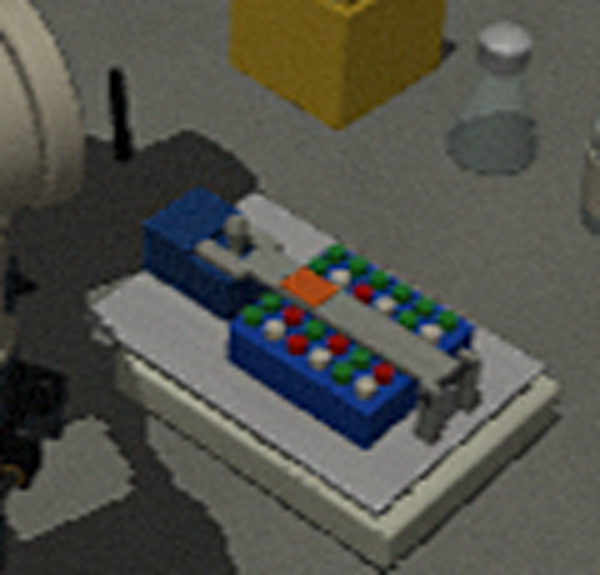

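View pics/scene6.png

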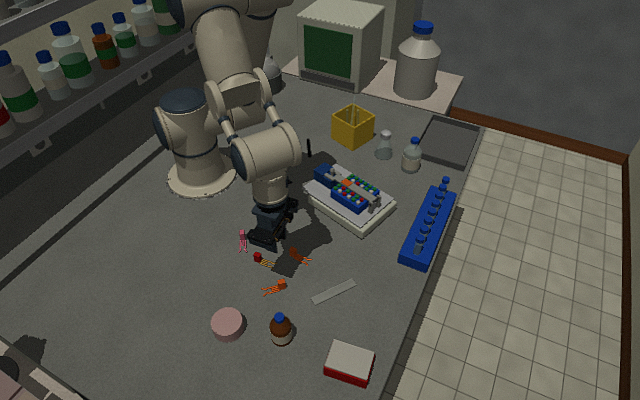

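```bash
python3 - <<'E'
from h import *
import pickle
c=pickle.load(open("w6.pkl","rb"));im=cv2.imread("pics/w6.png")
cv2.imwrite("pics/w6z.png",cv2.resize(im[85:185,280:365],None,fx=6,fy=6,interpolation=cv2.INTER_CUBIC))
h=cv2.cvtColor(im,cv2.COLOR_BGR2HSV)
def m(lo,hi):
    k=cv2.inRange(h,lo,hi);k[:85]=0;k[185:]=0;k[:,:285]=0;k[:,360:]=0;return k
r=m((0,150,200),(6,255,255))|m((174,150,200),(180,255,255));y=m((18,100,90),(32,255,255))
for n_,k in(("red",r),("yel",y)):
    p=cv2.findNonZero(k).reshape(-1,2);print(n_,len(p),p.min(0),p.max(0),p.mean(0),cv2.minAreaRect(p))
p=cv2.findNonZero(r).reshape(-1,2).mean(0);print("tab top",onz(c,p,.036))
p=cv2.findNonZero(y).reshape(-1,2);w=np.array([onz(c,q,.0025)[:2] for q in p])
L=p[p[:,1]>=p[:,1].max()-3];print(L.tolist())
t=onz(c,cv2.findNonZero(r).reshape(-1,2).mean(0),.036)[:2]
d=w.mean(0)-t;print("yel mean dir",np.degrees(np.arctan2(d[1],d[0])),np.linalg.norm(d))
E
```

```text
red 440 [313  95] [330 120] [321.11590909 107.42045455] ((321.5, 107.5), (25.0, 17.0), 90.0)
yel 835 [306 119] [336 175] [320.89820359 143.0239521 ] ((321.0, 147.0), (56.0, 30.0), 90.0)
tab top [ 0.43164717 -0.26075021  0.036     ]
[[306, 172], [307, 172], [308, 172], [309, 172], [310, 172], [311, 172], [332, 172], [333, 172], [334, 172], [335, 172], [336, 172], [306, 173], [307, 173], [308, 173], [309, 173], [310, 173], [332, 173], [333, 173], [334, 173], [335, 173], [336, 173], [306, 174], [307, 174], [308, 174], [309, 174], [310, 174], [333, 174], [334, 174], [335, 174], [308, 175]]
yel mean dir 5.070472067164989 0.03211512824984034
```

View pics/w6z.png

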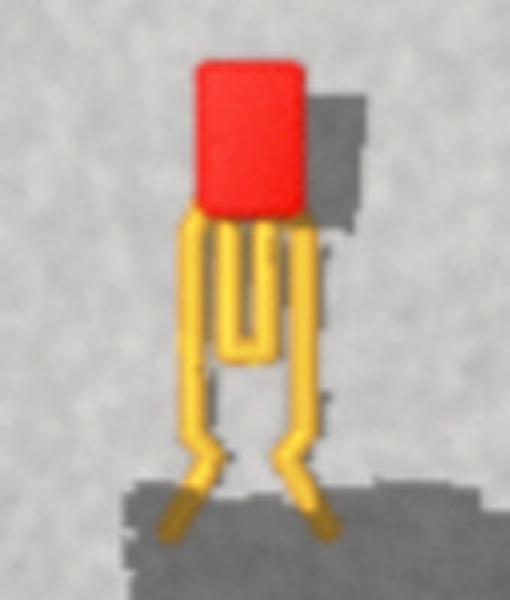

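```bash
python3 - <<'E'
from rig import arm
from h import *
import pickle
c=pickle.load(open("w6.pkl","rb"))
t=onz(c,(321.2,106.9),.036);m=onz(c,(321.1,173),.0025);d=m-t
yaw=np.degrees(np.arctan2(d[1],d[0]));print(t,m,yaw,np.hypot(*d[:2]))
yaw=4.8
g=np.array([.4305,-.2602,0.])
arm.move_to(g+(.065-D)*Z,R(yaw))   # tip at 65 mm
f0=arm.current_force();print(arm.current_t(),arm.current_ee_pos())
for z in (.045,.030,.020,.012,.008,.005):
    arm.move_l(g+(z-D)*Z,feed=.06)
    f=arm.current_force()-f0;print(z,f.round(2))
    if abs(f[2])>5: break
im=arm.snapshot("wrist");cv2.imwrite("pics/w7.png",im[:,:,::-1])
im=arm.snapshot("scene");cv2.imwrite("pics/scene7z.png",cv2.resize(im[200:300,210:310,::-1],None,fx=5.5,fy=5.5,interpolation=cv2.INTER_CUBIC))
print(arm.current_t())
E
```

```text
[ 0.43121787 -0.26071259  0.036     ] [ 0.49297312 -0.25540745  0.0025    ] 4.90999352878503 0.06198270632647854
22.625 [ 0.43002849 -0.26027303  0.0347959 ]
0.045 [-0.99 -0.25  1.  ]
0.03 [-1.93 -0.24 -0.04]
0.02 [-1.45  0.07  0.47]
0.012 [-2.12 -0.51 -0.64]
0.008 [-0.96 -0.05  0.61]
0.005 [-1.18  0.01  0.65]
24.7083
```

View pics/w7.png

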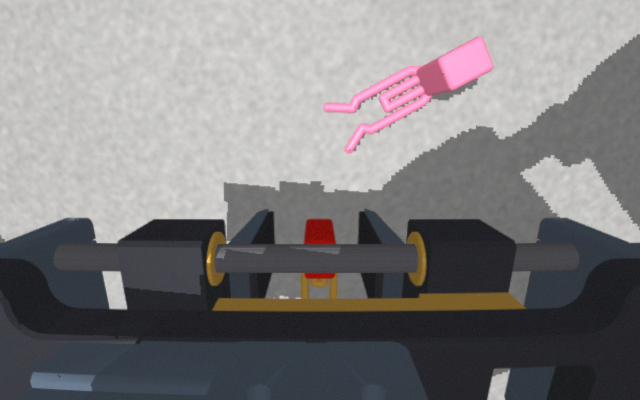

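View pics/scene7z.png

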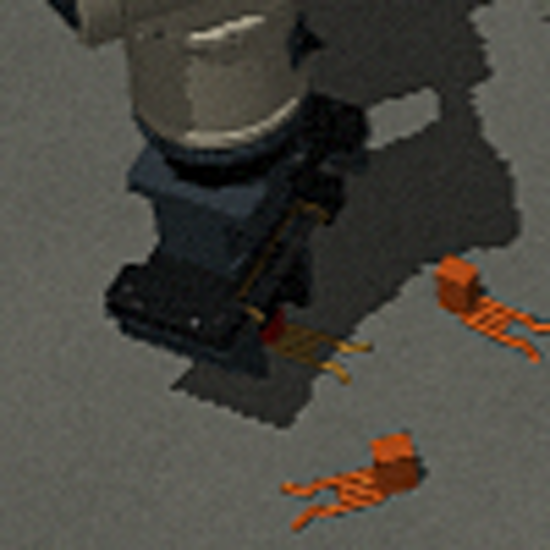

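```bash
python3 - <<'E'
from rig import arm
from h import *
arm.grip(0.0);print("w",arm.current_width())
g=arm.current_ee_pos();arm.move_l(g+.13*Z,feed=.2)
S=POST-(.0415+.048)*e
arm.move_to(S+.135*Z,R(YAW));arm.sleep(.3)
print(arm.current_t(),arm.current_width(),arm.current_force())
im=arm.snapshot("wrist");cv2.imwrite("pics/w8.png",im[:,:,::-1])
im=arm.snapshot("scene");cv2.imwrite("pics/scene8z.png",cv2.resize(im[110:240,270:405,::-1],None,fx=4.6,fy=4.6,interpolation=cv2.INTER_CUBIC))
E
```

```text
w 0.015862203592062796
27.9667 0.015589007888868231 [-0.34681367  0.2940683  -0.50472275]
```

View pics/w8.png

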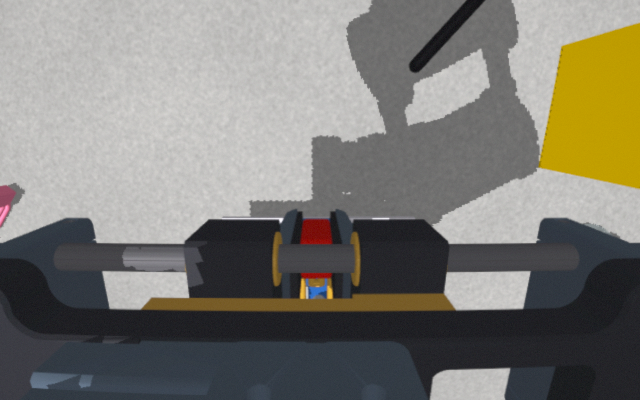

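View pics/scene8z.png

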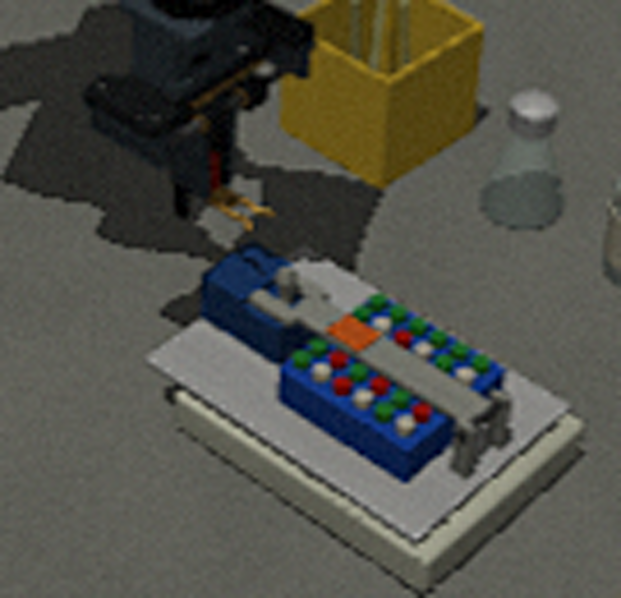

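```bash
python3 - <<'E'
from rig import arm
from h import *
S=POST-(.0415+.048)*e
arm.move_l(S+.095*Z,feed=.12);arm.sleep(.2)
f0=np.mean([arm.current_force() for _ in range(5)],0)
arm.move_l(S+.0805*Z,feed=.04);f=arm.current_force()-f0;print(f0,f.round(2))
arm.move_l(POST-(.0415+.030)*e+.0805*Z,feed=.04);f=arm.current_force()-f0;print(f.round(2),f@e)
im=arm.snapshot("scene");cv2.imwrite("pics/scene9z.png",cv2.resize(im[130:220,280:380,::-1],None,fx=6.5,fy=6.5,interpolation=cv2.INTER_CUBIC))
print(arm.current_t(),arm.current_ee_pos(),f0.tolist())
c=arm.get_calibration("scene");o=arm.current_ee_pos()+.0415*e+.0275*Z
q=lambda p:((proj(c,p)-[280,130]+.5)*6.5).round(0)
print("legs exp",q(o+.02*e+.0105*n),q(o+.02*e-.0105*n),"head top",q(POST+.128*Z),"neck",q(POST+.109*Z))
E
```

```text
[-0.69336769 -0.24325038 -1.35083382] [-0.52  0.65  0.81]
[0.71 0.4  0.85] 0.5625711577793304
29.9083 [0.44173274 0.1517424  0.08045126] [-0.6933676881700024, -0.24325038056877676, -1.3508338184993334]
legs exp [343. 265.] [317. 283.] head top [344. 255.] neck [344. 281.]
```

View pics/scene9z.png

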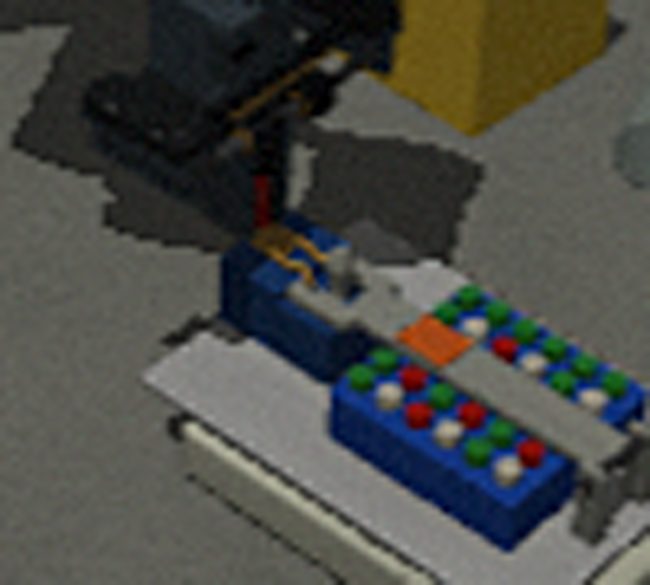

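```bash
cat > push.py <<'E'
from rig import arm
from h import *
import sys
f0=np.array([-.693,-.243,-1.35])
s=float(sys.argv[1]);end=float(sys.argv[2]);B=POST-.0415*e+.0805*Z
pk=0
while s<end-1e-6:
    s+=2
    arm.move_l(B+s*1e-3*e,feed=.02)
    F=np.mean([arm.current_force()-f0 for _ in range(4)],0);fe=-F@e
    print(s,round(fe,2),"lat",round(F@n,2),"z",round(F[2],2),"tcp",round(float((arm.current_ee_pos()-B)@e*1e3),1))
    pk=max(pk,fe)
    if fe>14 or fe<pk-2.2: print("stop",pk);break
print(arm.current_t(),arm.current_width())
E
python3 push.py -30 20
```

```text
-28.0 -0.79 lat 0.51 z 1.01 tcp -27.9
-26.0 -0.89 lat 0.1 z -0.44 tcp -25.9
-24.0 -0.44 lat 0.69 z 1.05 tcp -23.9
-22.0 -0.85 lat 0.95 z 1.2 tcp -21.9
-20.0 0.01 lat -0.11 z 0.03 tcp -19.8
-18.0 -0.39 lat 1.7 z 0.05 tcp -18.0
-16.0 1.82 lat 1.83 z 0.55 tcp -16.0
-14.0 1.57 lat 1.56 z -0.23 tcp -14.0
-12.0 2.77 lat 1.95 z 0.41 tcp -11.9
-10.0 2.66 lat 1.92 z -0.36 tcp -10.1
-8.0 3.68 lat 3.47 z 0.66 tcp -8.1
-6.0 4.13 lat 3.04 z -0.04 tcp -6.2
-4.0 3.86 lat 3.32 z -0.18 tcp -4.3
-2.0 5.64 lat 3.52 z -0.32 tcp -2.4
0.0 5.47 lat 3.1 z -0.19 tcp -0.6
2.0 6.53 lat 3.92 z -0.15 tcp 1.3
4.0 6.37 lat 3.05 z 0.13 tcp 3.2
6.0 7.13 lat 4.26 z 2.19 tcp 5.3
8.0 3.07 lat 3.49 z 2.85 tcp 8.3
stop 7.128492447484226
34.6583 0.015709584742117103
```

```bash
python3 - <<'E'
from rig import arm
from h import *
f0=np.array([-.693,-.243,-1.35]);B=POST-.0415*e+.0805*Z
F=np.mean([arm.current_force()-f0 for _ in range(5)],0);print(-F@e,F@n,F[2],F)
im=arm.snapshot("scene");cv2.imwrite("pics/scene10z.png",cv2.resize(im[130:220,280:380,::-1],None,fx=6.5,fy=6.5,interpolation=cv2.INTER_CUBIC))
im=arm.snapshot("wrist");cv2.imwrite("pics/w10.png",im[:,:,::-1])
im=arm.snapshot("top");cv2.imwrite("pics/top10.png",cv2.resize(im[100:240,225:340,::-1],None,fx=4.2,fy=4.2,interpolation=cv2.INTER_CUBIC))
for _ in range(3):
    F=np.mean([arm.current_force()-f0 for _ in range(5)],0);print(-F@e,F@n,F[2]);arm.sleep(.05)
E
```

```text
3.0708067483460564 3.491782308569931 2.845257141107668 [-1.95999292  4.21673162  2.84525714]
4.588247110608481 3.441277535305486 3.4481708582387744
3.5319466898104497 4.725003855621879 2.0233277215433163
4.102591121560251 3.7287903940557743 2.7499835323853743
```

View pics/scene10z.png

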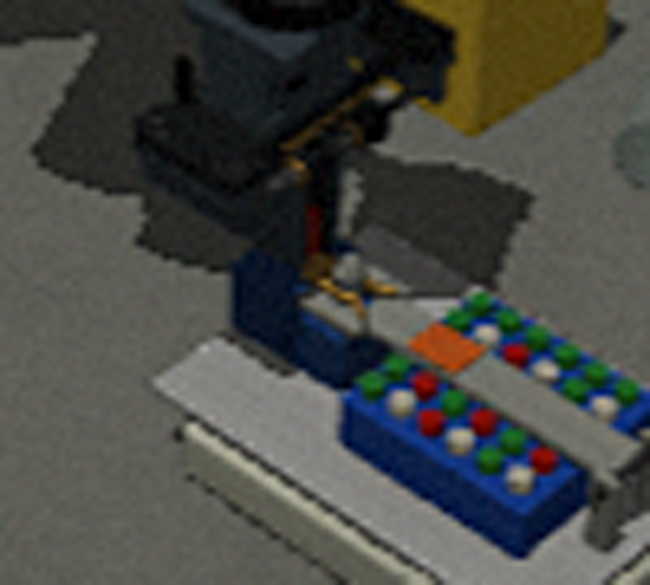

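View pics/top10.png

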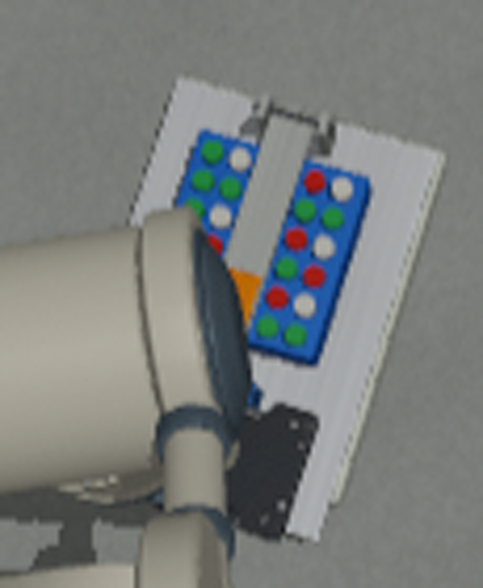

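View pics/w10.png

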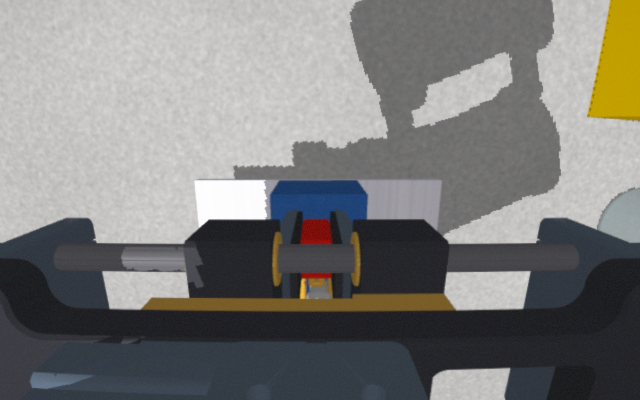

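```bash
python3 - <<'E'
from rig import arm
from h import *
f0=np.array([-.693,-.243,-1.35]);B=POST-.0415*e+.0805*Z
c=arm.get_calibration("wrist")
L=[onz(c,q,.103) for q in [(271,194),(367,194)]];print("ledge edge rel post s(mm)",[((l-POST)@e*1e3).round(1) for l in L],"lat",[((l-POST)@n*1e3).round(1) for l in L])
def rd(tag):
    F=np.mean([(arm.sleep(.02),arm.current_force()-f0)[1] for _ in range(5)],0);print(tag,"push",round(-F@e,2),"lat",round(F@n,2),"z",round(F[2],2),((arm.current_ee_pos()-B)@e*1e3).round(1))
rd("now")
arm.move_l(B+.008*e+.001*n,feed=.02);rd("n+1")
arm.move_l(B+.008*e+.001*n+.0007*Z,feed=.02);rd("z+.7")
for s in (6,4,2,1,0):
    arm.move_l(B+s*1e-3*e+.001*n+.0007*Z,feed=.02);rd(s)
print(arm.current_t())
im=arm.snapshot("wrist");cv2.imwrite("pics/w11.png",im[:,:,::-1])
E
```

```text
ledge edge rel post s(mm) [np.float64(-56.4), np.float64(-56.4)] lat [np.float64(-28.9), np.float64(29.5)]
now push 3.89 lat 4.12 z 2.75 8.0
n+1 push 3.61 lat 1.38 z 2.06 7.9
z+.7 push 4.15 lat -0.05 z -0.18 7.9
6 push 2.93 lat 0.03 z 0.08 6.0
4 push 2.37 lat 0.26 z 0.86 4.0
2 push 1.43 lat 1.01 z 1.53 2.1
1 push 1.47 lat 1.23 z 1.64 1.1
0 push 0.99 lat 1.1 z 1.42 0.0
37.375
```

View pics/w11.png

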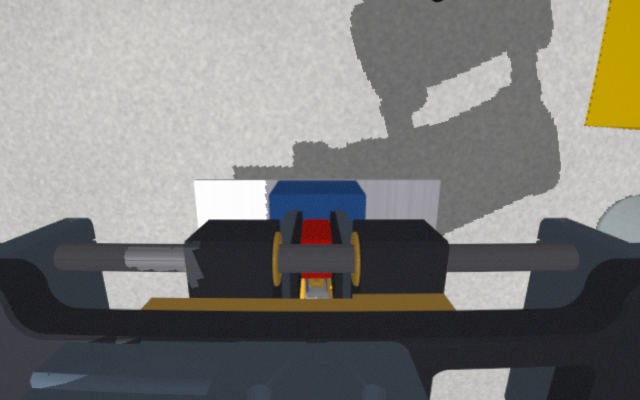

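```bash
python3 - <<'E'
from rig import arm
from h import *
import pickle
arm.grip(.05);p=arm.current_ee_pos()
arm.move_l(p+.09*Z,feed=.1)
arm.move_to(POST+.045*e+.19*Z,R(YAW));arm.sleep(.2)
c=arm.get_calibration("wrist");im=arm.snapshot("wrist");cv2.imwrite("pics/w12.png",im[:,:,::-1]);pickle.dump(c,open("w12.pkl","wb"))
cv2.imwrite("pics/w12z.png",cv2.resize(im[60:240,220:420,::-1],None,fx=3.3,fy=3.3,interpolation=cv2.INTER_CUBIC))
print(arm.current_t(),arm.current_force())
E
```

```text
39.85 [ 0.48194492 -0.15604349  0.13055148]
```

View pics/w12z.png

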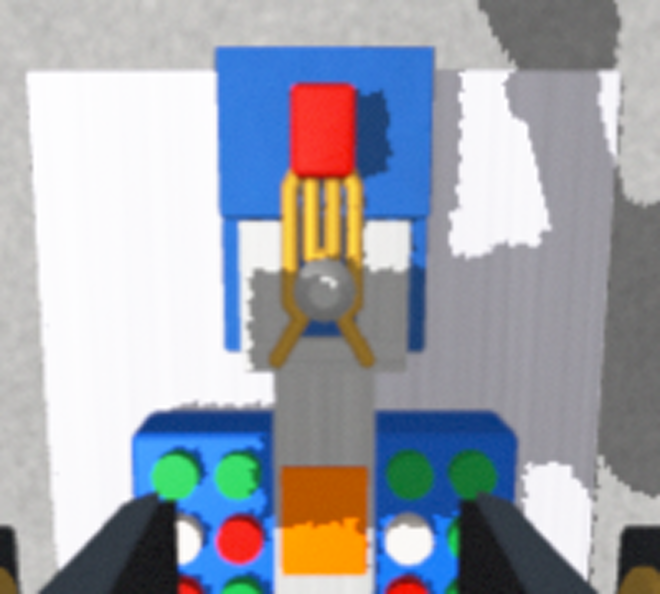

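```bash
python3 - <<'E'
from rig import arm
from h import *
import pickle
c=pickle.load(open("w12.pkl","rb"));p=lambda u,v:(u/3.3+220-.35,v/3.3+60-.35)
r=lambda q,z:(((onz(c,p(*q),z)-POST)@e*1e3).round(1),((onz(c,p(*q),z)-POST)@n*1e3).round(1))
print("legs",r((277,364),.1055),r((368,364),.1055));print("ledge near",r((217,46),.103),r((434,46),.103),"far",r((218,216),.103),r((432,216),.103))
print("tab top near",r((291,83),.139),r((355,83),.139),"far",r((291,176),.139),r((355,176),.139))
print("head top",r((325,287),.128))
im=arm.snapshot("scene");cv2.imwrite("pics/scene12.png",im[:,:,::-1]);cv2.imwrite("pics/scene12z.png",cv2.resize(im[130:220,280:380,::-1],None,fx=6.5,fy=6.5,interpolation=cv2.INTER_CUBIC))
im=arm.snapshot("top");cv2.imwrite("pics/top12.png",im[:,:,::-1])
E
```

```text
legs (np.float64(22.6), np.float64(-13.6)) (np.float64(22.6), np.float64(12.7))
ledge near (np.float64(-64.4), np.float64(-29.3)) (np.float64(-64.4), np.float64(29.8)) far (np.float64(-19.1), np.float64(-29.9)) (np.float64(-19.1), np.float64(30.3))
tab top near (np.float64(-50.5), np.float64(-8.2)) (np.float64(-50.5), np.float64(7.1)) far (np.float64(-28.9), np.float64(-8.3)) (np.float64(-28.9), np.float64(7.3))
head top (np.float64(-1.1), np.float64(0.1))
```

View pics/scene12z.png

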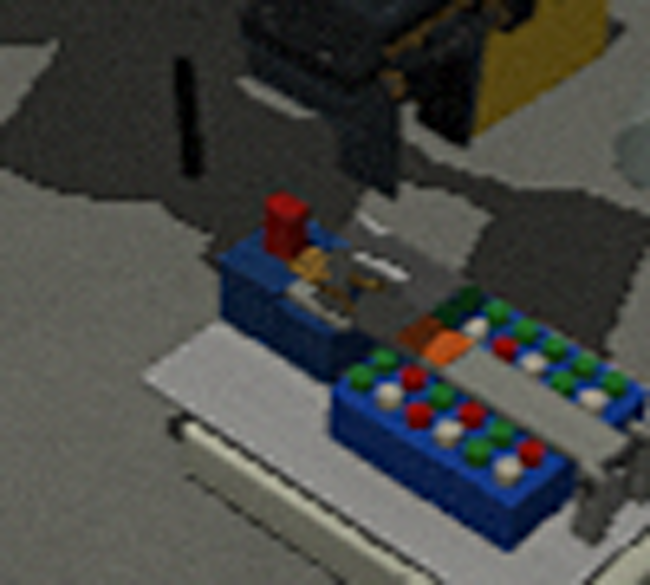

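View pics/top12.png

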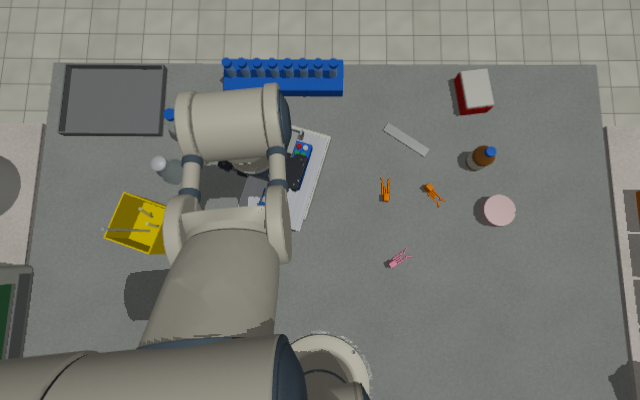

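```bash
python3 - <<'E'
from rig import arm
arm.sign_off();print(arm.current_t())
E
```

```text
the job is handed in; nothing more can be done
the job is handed in; nothing more can be done
```

The bar is shut round the post and the red-tabbed clip is on the neck. I let go and handed the job in at about 40 s on the robot's clock, against the 72 s limit.

- **Bar:** I pressed the orange pad down with closed fingers until the force rose to about 10 N at the stop. Later pictures show the fork round the post, with the fork tips where a shut bar puts them.
- **Clip:** I took it by the red tab and pushed it on level. The push rose to about 7.1 N with the tray yielding roughly 23 mm of its 40 mm, then dropped suddenly to 3–4 N as it snapped. The tray then returned to rest under control before I let go.
- **Last checks:**
  - The tab centre measured about 40 mm behind the post's axis, against a nominal 41 mm, so the clip is home to within about 1 mm, which includes the stop wire's 1 mm.
  - The clip measured about 0.5 mm off centre sideways.
  - The tray's ledge was at its rest position within about 1 mm.
  - The bar was shut and the clip looked flat. In the last top view the amber bottle, petri stack, spare bar and look-alike clips had not moved. The arm partly hid the bucket, the flask and the marker, which looked in place where they could be seen.
- **Disagreements:**
  - The fingers really end about 30 mm short of the reported TCP. I found this when the bar stayed partly raised at the height where I expected it shut, confirmed it by contact and in the pictures, and corrected for it in every later move.
  - The clip met the post about 1 mm off to the side, giving about 4 N of sideways force. I relieved it by moving the tool 1 mm before letting go.

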